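Back on the crowded spice shelf

ROBOT

A 6-joint arm with a two-finger parallel gripper is mounted at the origin on the work surface. World frame = base frame: x ahead of the robot, y to its left, z up, the work surface at z = 0. Lengths are in m, angles in rad, forces in N, time in s.
With the tool pointing down it reaches from about 0.375 to 0.925 m from the base axis. Payload 5.7 kg.
Tool frame: the origin (TCP) lies midway between the tips of the shut fingers; the grasp point (between the pads) lies 19 mm behind it; x points along the fingers, z is the direction in which the jaws open and shut, and the axes are right-handed (so a half turn about x gives the same grasp; the last joint's range is limited). The gripper opens to 88 mm and grips with 3 to 60 N. Pads are 20 mm wide; open, the fingers measure 115 mm over their backs; the gripper's body (75 mm by 178 mm) begins 61 mm behind the grasp point.
Start: joints at [1.129, 0.359, 1.51, -0, 1.272, -0.115], TCP at [0.193, 0.568, 0.223] pointing down, gripper open.
Joint ranges: [-2.97, 2.97], [-1.01, 2.36], [0.21, 2.38], [-0.96, 4.11], [0.2, 2.71], [-2.98, 2.98]. Speed limits (rad/s): [2.39, 2.39, 3.14, 3.14, 3.14, 3.14].

INTERFACE

Orientations are given as a rotation vector (axis times angle).
In Python, from rig import ctrl, command_gripper, eyes gives the robot as it stands. Calls block until the motion is done:
- ctrl.movep(position, orientation): joint-space move of the TCP to a pose.
- ctrl.movel(position, orientation=None, rate=0.15, until_force=None): straight line of the TCP; orientation=None keeps the orientation; rate is the mean speed in m/s. With until_force (N) it stops when the force on the tool has changed by that much, and returns True; else False.
- ctrl.move_joints(angles): joint-space move.
- command_gripper(opening): opening from 0.0 (shut) to 1.0 (fully open); the grip force is fixed at half the most; returns when the fingers have stopped.
- ctrl.hold(seconds).
- ctrl.ik(position, orientation): joint angles nearest the present ones, or None.
- eyes.get_image(name): name is "scene" or "side" or "wrist"; returns the picture (420x560x3 uint8, red, green, blue); there is no depth.
- eyes.camera_model(name): a dict with "fx", "fy", "cx", "cy" (pixels), "camera_from_world" (4x4, takes a point from world to camera coordinates). Camera axes: x right, y down, z forward; pixel columns grow to the right and rows downward; lengths in m; the calibration is good to about 2 mm. A picture is of the moment at which its call begins: read the wrist's pose just before it. camera_model takes no time and is no camera call; for the wrist camera it gives the pose at the moment of the call.
A pose or a line that the arm cannot do raises ctrl.PlanningError and nothing moves.
- ctrl.sign_off(): hands the job in, once; it reports no verdict.
Readings, each from a call of its own:
- ctrl.current_time_s(): time.
- ctrl.current_joints(): joint angles.
- ctrl.current_dq(): joint speeds.
- ctrl.current_joint_efforts(): joint torques, N m.
- ctrl.current_tcp_pos(): TCP position.
- ctrl.current_eef_rot(): TCP orientation.
- ctrl.current_contact_force(): force on the tool from outside, world axes, zero at the start.
- ctrl.current_moment(): the same for the moment, N m.
- ctrl.current_grip_width(): opening from 0.0 (shut) to 1.0 (fully open).
Only numpy, scipy, OpenCV 4.12 (cv2) and the standard library are available. Lean on these libraries where they do the work, as an engineer would, in place of code of your own. Each camera call takes 0.05 s, during which the arm holds its last target. There are 200 camera calls.

TASK

The pepper mill has finished charging and some spice jars were left out on the worktop: pull the mill straight up out of its sprung cradle and stand it on the oak shelf right beside the round tin, touching it or nearly so, and stand the jars that were left out on the shelf too, everything upright on the board in one row. The shelf is crowded, so gently slide the jars and the tin already there along it to make room, without lifting them out, tipping them over or ramming them against the shelf. Leave the salt pig and the oil bottle where they stand.

Things in the scene. Friction and masses are not known exactly. Their poses are not given: they have to be found in the camera images.
- rack: narrow oak shelf, fixed, 562 x 82 mm. Origin: centre of its footprint on the worktop; y along the row, x across it (away from the robot), z up. Board top at z = 55 mm. Standing room: y from -267 to 267 mm between end cheeks (14 mm thick, 60 mm above the board), 56 mm deep along x between two rails, each 10 mm thick, 22 to 36 mm above the board (so grip above the middle). Nothing above it.
- jar1_mid (a point): square clear-glass spice jar with a round stainless twist cap: body 44 x 44 mm and 70 mm tall, cap 41 mm across and 17 mm tall, 90 mm tall in all, about 180 g. The point is its centre, 45 mm above its underside; z runs up through the cap, x and y square to its faces. Stands on the shelf at the start.
- jar2_mid (a point): square clear-glass spice jar with a round stainless twist cap: body 44 x 44 mm and 70 mm tall, cap 41 mm across and 17 mm tall, 90 mm tall in all, about 180 g. The point is its centre, 45 mm above its underside; z runs up through the cap, x and y square to its faces. Stands on the shelf at the start.
- jar3_mid (a point): square clear-glass spice jar with a round stainless twist cap: body 44 x 44 mm and 70 mm tall, cap 41 mm across and 17 mm tall, 90 mm tall in all, about 180 g. The point is its centre, 45 mm above its underside; z runs up through the cap, x and y square to its faces. Stands on the shelf at the start.
- jar4_mid (a point): square clear-glass spice jar with a round stainless twist cap: body 44 x 44 mm and 70 mm tall, cap 41 mm across and 17 mm tall, 90 mm tall in all, about 180 g. The point is its centre, 45 mm above its underside; z runs up through the cap, x and y square to its faces. Stands on the shelf at the start.
- jar5_mid (a point): square clear-glass spice jar with a round stainless twist cap: body 44 x 44 mm and 70 mm tall, cap 41 mm across and 17 mm tall, 90 mm tall in all, about 180 g. The point is its centre, 45 mm above its underside; z runs up through the cap, x and y square to its faces. Stands on the shelf at the start.
- jarA_mid (a point): square clear-glass spice jar with a round stainless twist cap: body 44 x 44 mm and 70 mm tall, cap 41 mm across and 17 mm tall, 90 mm tall in all, about 180 g. The point is its centre, 45 mm above its underside; z runs up through the cap, x and y square to its faces. One of those left out on the worktop at the start; two to four of the four are there.
- jarB_mid (a point): square clear-glass spice jar with a round stainless twist cap: body 44 x 44 mm and 70 mm tall, cap 41 mm across and 17 mm tall, 90 mm tall in all, about 180 g. The point is its centre, 45 mm above its underside; z runs up through the cap, x and y square to its faces. One of those left out on the worktop at the start; two to four of the four are there.
- jarC_mid (a point): square clear-glass spice jar with a round stainless twist cap: body 44 x 44 mm and 70 mm tall, cap 41 mm across and 17 mm tall, 90 mm tall in all, about 180 g. The point is its centre, 45 mm above its underside; z runs up through the cap, x and y square to its faces. One of those left out on the worktop at the start; two to four of the four are there.
- jarD_mid (a point): square clear-glass spice jar with a round stainless twist cap: body 44 x 44 mm and 70 mm tall, cap 41 mm across and 17 mm tall, 90 mm tall in all, about 180 g. The point is its centre, 45 mm above its underside; z runs up through the cap, x and y square to its faces. One of those left out on the worktop at the start; two to four of the four are there.
- tin_mid (a point): round aluminium tin with a closed hinged lid, 48 mm across, 84 mm tall, about 140 g, standing on the shelf at any place in the row. The point is its centre, 42 mm above its underside; z up.
- mill_mid (a point): cordless black plastic pepper mill, round, 48 mm across above a narrower foot, 115 mm tall, about 240 g; plain cylinder from 28 to 105 mm above its underside. The point is its centre, 57.5 mm above its underside; z up. At the start it stands in the cradle, its underside 14 mm above the worktop.
- cradle: grey charging cradle of the mill, fixed, 94 x 94 mm at the base, a square collar 70 x 70 mm reaching 42 mm above the worktop around the mill's foot. Origin: centre of its underside on the worktop, z up. Two sprung catches hold a waist in the mill's foot: the mill comes free with a straight pull up of roughly 6 to 15 N and is clear of the catches after 20 mm and of the collar after 30 mm.
- salt_pig_mid (a point): white ceramic salt pig, 112 mm across, 119 mm tall, loose on the worktop beside the work; the point is 60 mm above its underside.
- oil_mid (a point): green glass oil bottle, 64 mm across, 220 mm tall, loose, standing behind the shelf; the point is 110 mm above its underside.
Not all that is in view belongs to the job. Leave any blue look-alike of the part that bears jar3_mid alone.

How it is judged:
At the end, for the whole second after the job is handed in: Every jar, the tin and the mill stand on the shelf's board between the rails and the cheeks (centre within 20 mm of the row's centre line, height within 6 mm of standing on the board, tilt under 0.1 rad), and the mill's centre is less than 85 mm from the tin's (a jar between them would need 92 mm) (y of jar1_mid in the frame of rack between -0.267 and 0.267 m and x of jar1_mid in the frame of rack between -0.02 and 0.02 m and height (world z) of jar1_mid between 0.094 and 0.106 m and angle between each of jar1_mid, jar2_mid, jar3_mid, jar4_mid, jar5_mid, jarA_mid, jarB_mid, jarC_mid, jarD_mid, tin_mid, mill_mid's own z axis and vertical below 0.1 rad and y of jar2_mid in the frame of rack between -0.267 and 0.267 m and x of jar2_mid in the frame of rack between -0.02 and 0.02 m and height (world z) of jar2_mid between 0.094 and 0.106 m and y of jar3_mid in the frame of rack between -0.267 and 0.267 m and x of jar3_mid in the frame of rack between -0.02 and 0.02 m and height (world z) of jar3_mid between 0.094 and 0.106 m and y of jar4_mid in the frame of rack between -0.267 and 0.267 m and x of jar4_mid in the frame of rack between -0.02 and 0.02 m and height (world z) of jar4_mid between 0.094 and 0.106 m and y of jar5_mid in the frame of rack between -0.267 and 0.267 m and x of jar5_mid in the frame of rack between -0.02 and 0.02 m and height (world z) of jar5_mid between 0.094 and 0.106 m and y of jarA_mid in the frame of rack between -0.267 and 0.267 m and x of jarA_mid in the frame of rack between -0.02 and 0.02 m and height (world z) of jarA_mid between 0.094 and 0.106 m and y of jarB_mid in the frame of rack between -0.267 and 0.267 m and x of jarB_mid in the frame of rack between -0.02 and 0.02 m and height (world z) of jarB_mid between 0.094 and 0.106 m and y of jarC_mid in the frame of rack between -0.267 and 0.267 m and x of jarC_mid in the frame of rack between -0.02 and 0.02 m and height (world z) of jarC_mid between 0.094 and 0.106 m and y of jarD_mid in the frame of rack between -0.267 and 0.267 m and x of jarD_mid in the frame of rack between -0.02 and 0.02 m and height (world z) of jarD_mid between 0.094 and 0.106 m and y of tin_mid in the frame of rack between -0.267 and 0.267 m and x of tin_mid in the frame of rack between -0.02 and 0.02 m and height (world z) of tin_mid between 0.091 and 0.103 m and y of mill_mid in the frame of rack between -0.267 and 0.267 m and x of mill_mid in the frame of rack between -0.02 and 0.02 m and height (world z) of mill_mid between 0.1065 and 0.1185 m and horizontal distance between mill_mid and tin_mid below 0.085 m); the robot touches nothing.
It fails at once if a jar that stood on the shelf at the start, or the tin, is lifted out (more than 25 mm up) (height (world z) of any of jar1_mid, jar2_mid, jar3_mid, jar4_mid, jar5_mid above 0.125 m or height (world z) of tin_mid above 0.122 m).
It fails at once if a jar that stood on the shelf at the start, or the tin, is tipped over (more than 30 degrees) (angle between any of jar1_mid, jar2_mid, jar3_mid, jar4_mid, jar5_mid, tin_mid's own z axis and vertical above 0.52 rad).
It fails at once if a jar that stood on the shelf at the start, or the tin, is rammed against the shelf (more than 50 N) (contact force between any of jar1, jar2, jar3, jar4, jar5, tin and rack above 50 N).
It fails at once if the salt pig or the oil bottle is moved more than 30 mm (distance of any of salt_pig_mid, oil_mid from where it was at the start of the episode above 0.03 m).
Of jarA, jarB, jarC, jarD only 2 to 4 are there at a start; the rules pass over those that are not, and their reading is None.
At some moment in a run one of jarA, jarB, jarC, jarD may be knocked a few centimetres aside while the robot is not near it.
Once in a run the grip may slacken for a moment while it holds something.
It also fails if it takes over 210 s, if anything falls off the work surface, if the arm or the gripper's body presses on something with over 40 N, if the wrist force passes 120 N, or if a joint passes its speed limit or range.

## Working session

There is one attempt and no reset: what is moved stays moved. The work goes in short steps, each a Python script; the robot and the scene stay as the last script left them, time stands still between calls to the robot, and variables do not carry over. Pictures are saved under pics/ and viewed, about 12 in all and at most 16, crops included, and the job is handed in when it is done.

```bash
ls; mkdir -p pics
python3 - <<'E'
from rig import ctrl, eyes
import cv2
for n in ("scene","side","wrist"):
    im=eyes.get_image(n); cv2.imwrite(f"pics/{n}0.png",im[:,:,::-1])
    m=eyes.camera_model(n); print(n,{k:(v if k!="camera_from_world" else v.round(3).tolist()) for k,v in m.items()})
print(ctrl.current_time_s(),ctrl.current_eef_rot())
a=cv2.imread("pics/scene0.png");cv2.imwrite("pics/scene0b.png",cv2.resize(a,(800,600),interpolation=cv2.INTER_CUBIC))
a=cv2.imread("pics/side0.png");cv2.imwrite("pics/side0b.png",cv2.resize(a,(800,600),interpolation=cv2.INTER_CUBIC))
E
```

```text
pics
scene {'fx': 539.442551476042, 'fy': 539.442551476042, 'cx': 286.0332209301039, 'cy': 202.5731831459626, 'camera_from_world': [[0.405, 0.914, -0.009, -0.244], [0.596, -0.272, -0.755, -0.298], [-0.693, 0.301, -0.655, 2.05], [0.0, 0.0, 0.0, 1.0]]}
side {'fx': 456.1597876493442, 'fy': 456.1597876493442, 'cx': 277.9240496608396, 'cy': 213.50696144944172, 'camera_from_world': [[0.702, -0.712, 0.008, -0.428], [-0.489, -0.491, -0.721, 0.371], [0.517, 0.502, -0.693, 0.927], [0.0, 0.0, 0.0, 1.0]]}
wrist {'fx': 360.9507144235665, 'fy': 360.9507144235665, 'cx': 282.15184442621, 'cy': 205.27018662086803, 'camera_from_world': [[0.322, 0.947, -0.003, -0.598], [0.902, -0.306, 0.304, -0.036], [0.287, -0.1, -0.953, 0.393], [0.0, 0.0, 0.0, 1.0]]}
0.15 [-0.9659695   1.34754017  0.96478982]
```

View pics/scene0b.png

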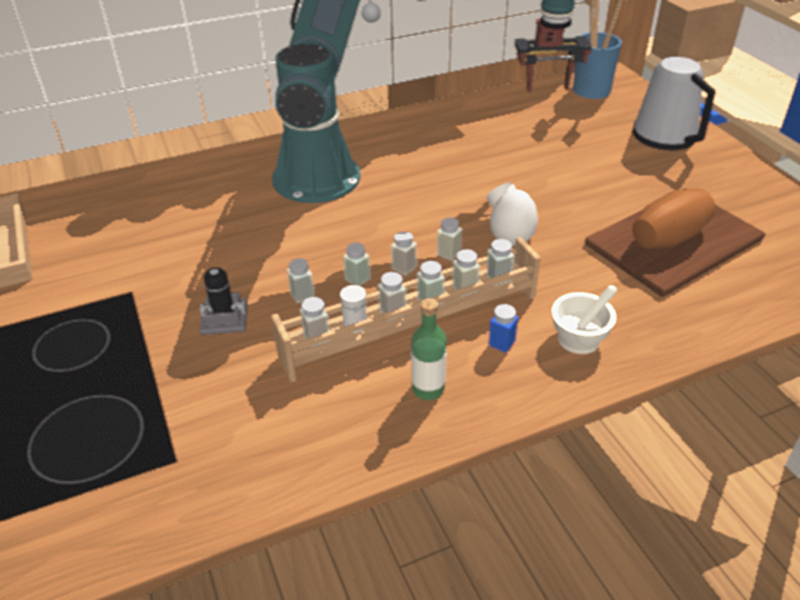

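View pics/side0b.png

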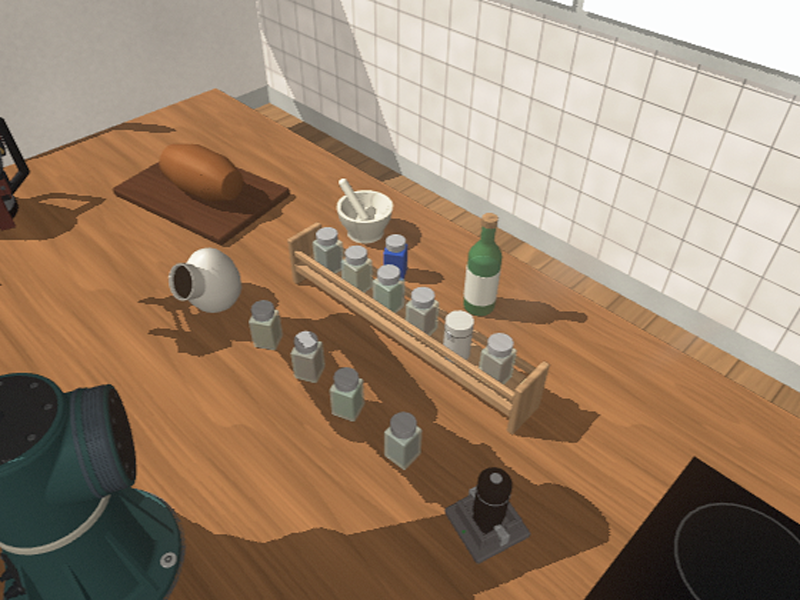

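The scene view (800x600) shows:
- The shelf from (285,345) to (530,265). From the left it holds a jar (313,315), the white-lidded tin (353,303), then jars at (392,290), (431,278), (466,266) and (501,257).
- Four loose jars at (300,280), (356,262), (403,250) and (450,237).
- The mill at (217,295) in its cradle, the pig at (513,215) and the oil bottle at (428,350).
- A blue look-alike at (503,330), which I'll leave alone.

Possible mix-ups: the tin and jar caps (the tin is the white cylinder at (353,303)), and the blue jar. Next I'll take close crops to measure from.

Run:
```python
import cv2
a=cv2.imread("pics/scene0.png")[145:285,130:390]
cv2.imwrite("pics/c1.png",cv2.resize(a,None,fx=3,fy=3,interpolation=cv2.INTER_CUBIC))
a=cv2.imread("pics/side0.png")[150:400,165:400]
cv2.imwrite("pics/c2.png",cv2.resize(a,None,fx=2.4,fy=2.4,interpolation=cv2.INTER_CUBIC))
```

```text
(no output)
```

View pics/c1.png

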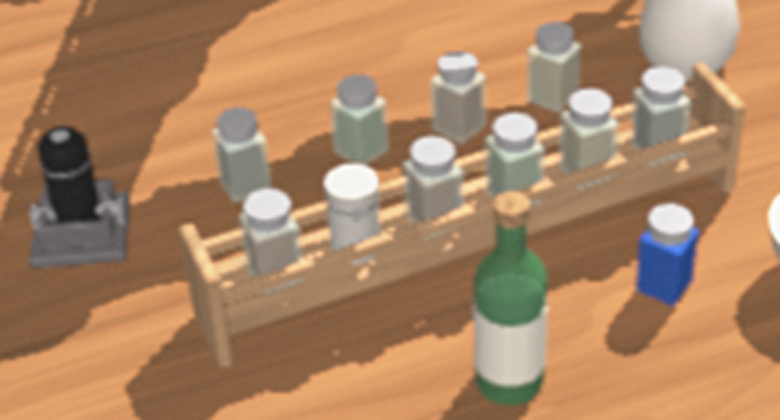

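View pics/c2.png

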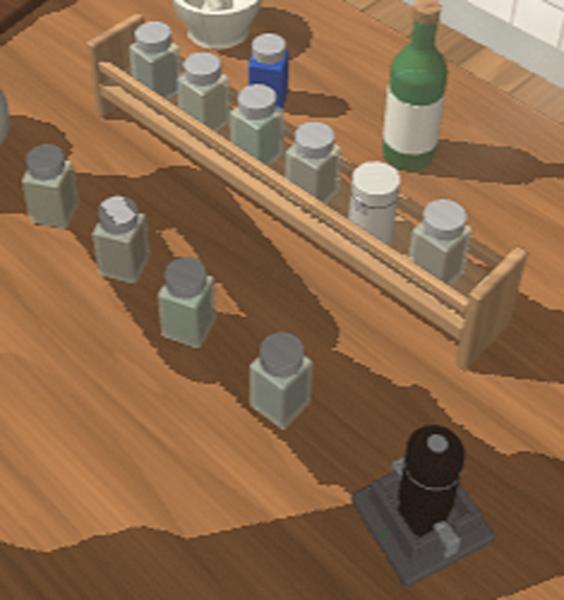

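```bash
cat > h.py <<'E'
import numpy as np, cv2
from rig import ctrl, command_gripper, eyes
def P(n):
    m=eyes.camera_model(n); K=np.array([[m['fx'],0,m['cx']],[0,m['fy'],m['cy']],[0,0,1]])
    return K@np.asarray(m['camera_from_world'])[:3]
def tri(Pa,a,Pb,b):
    X=cv2.triangulatePoints(Pa,Pb,np.float64(a).reshape(2,1),np.float64(b).reshape(2,1)); return (X[:3]/X[3]).ravel()
def atz(Pm,p,z):   # world point on plane z seen at pixel p
    H=np.c_[Pm[:,0],Pm[:,1],Pm[:,2]*z+Pm[:,3]]; x=np.linalg.solve(H,[p[0],p[1],1]); return x[:2]/x[2]
E
python3 - <<'E'
from h import *
S,D=P("scene"),P("side")
s=lambda p:(p[0]/3+130,p[1]/3+145)
d=lambda p:(p[0]/2.4+165,p[1]/2.4+150)
T={"L1":((237,120),(282,348),.09),"L2":((357,88),(186,271),.09),"L3":((458,62),(118,208),.09),"L4":((555,35),(47,160),.09),
"s1":((268,205),(445,215),.145),"tin":((351,180),(376,178),.139),"s3":((433,151),(315,137),.145),"s4":((515,127),(257,98),.145),"s5":((590,102),(203,68),.145),"s6":((663,78),(154,36),.145),
"mill":((60,134),(436,440),.129),"oil":((513,198),(428,8),.22)}
for k,(a,b,z) in T.items():
    print(k,tri(S,s(a),D,d(b)).round(3),atz(S,s(a),z).round(3),atz(D,d(b),z).round(3))
for p in [(187,230),(213,282),(703,68),(741,104)]: print("cheek sc",atz(S,s(p),.115).round(3))
for p in [(90,38),(135,17),(462,307),(522,255)]: print("cheek si",atz(D,d(p),.115).round(3))
E
```

```text
L1 [ 0.44  -0.182  0.09 ] [ 0.441 -0.182] [ 0.441 -0.18 ]
L2 [ 0.44  -0.052  0.089] [ 0.442 -0.054] [ 0.44 -0.05]
L3 [0.446 0.059 0.092] [0.445 0.059] [0.447 0.062]
L4 [0.44  0.174 0.087] [0.444 0.173] [0.439 0.171]
s1 [ 0.634 -0.209  0.144] [ 0.636 -0.21 ] [ 0.633 -0.21 ]
tin [ 0.628 -0.128  0.14 ] [ 0.628 -0.128] [ 0.629 -0.127]
s3 [ 0.626 -0.045  0.143] [ 0.628 -0.046] [ 0.625 -0.047]
s4 [0.626 0.039 0.144] [0.628 0.039] [0.626 0.038]
s5 [0.622 0.121 0.143] [0.623 0.12 ] [0.619 0.116]
s6 [0.62  0.201 0.144] [0.619 0.203] [0.618 0.197]
mill [ 0.441 -0.354  0.132] [ 0.438 -0.355] [ 0.443 -0.351]
oil [ 0.796 -0.045  0.221] [ 0.794 -0.042] [ 0.796 -0.048]
cheek sc [ 0.604 -0.28 ]
cheek sc [ 0.679 -0.278]
cheek sc [0.588 0.269]
cheek sc [0.655 0.273]
cheek si [0.586 0.278]
cheek si [0.651 0.272]
cheek si [ 0.577 -0.277]
cheek si [ 0.669 -0.28 ]
```

Triangulated heights match the known sizes to within 3 mm. The rack origin is about (0.628, -0.004) with a yaw of about 0.035. The loose jars are A to D (four of them), at x of about 0.44. I'll start by sliding the row apart.

```bash
cat >> h.py <<'E'
from scipy.spatial.transform import Rotation as Rn
O=np.array([.628,-.004]); YAW=.035; TR=.27
ex=np.array([np.cos(YAW),np.sin(YAW)]); ey=np.array([-np.sin(YAW),np.cos(YAW)])
W=lambda x,y: O+x*ex+y*ey
toR=lambda p:(np.array([(np.asarray(p)[:2]-O)@ex,(np.asarray(p)[:2]-O)@ey]))
def rot(psi):  # fingers down, jaws along heading psi; choose half turn nearest to present joints
    z=np.array([np.cos(psi),np.sin(psi),0]); x=np.array([0,0,-1.])
    return Rn.from_matrix(np.c_[x,np.cross(z,x),z]).as_rotvec()
def best(pos,psi):
    q0=np.array(ctrl.current_joints()); c=[]
    for k in (0,np.pi):
        r=rot(psi+k); q=ctrl.ik(pos,r)
        if q is not None: c.append((abs(np.array(q)-q0).max()+ (5 if abs(q[5])>2.8 else 0),k,r))
    return min(c,key=lambda t:t[0])[2]
def above(xy,psi,z=TR):
    p=[*xy,z]; r=best(p,psi); ctrl.movep(p,r); return r
def down(xy,z,rate=.15,f=None): return ctrl.movel([*xy,z],rate=rate,until_force=f)
def st(s): print(s,"t%.1f"%ctrl.current_time_s(),"w%.1fmm"%(88*ctrl.current_grip_width()),np.round(ctrl.current_tcp_pos(),3),"R",toR(ctrl.current_tcp_pos()).round(3),"F",np.round(ctrl.current_contact_force(),1),flush=True)
def snap(n,f):
    im=eyes.get_image(n); cv2.imwrite(f"pics/{f}.png",im[:,:,::-1]); return im
ZS=.098   # tcp height for gripping on the shelf
def slide(y0,y1,rate=.04,f=7,x=0):
    above(W(x,y0),YAW,.20); down(W(x,y0),ZS); command_gripper(0); st("grip")
    h=down(W(0,y1),ZS,rate,f); st(f"slid {h}"); command_gripper(1.0)
    p=ctrl.current_tcp_pos(); down(p[:2],.20); st("up")
E
python3 - <<'E'
from h import *
print([toR(p).round(3) for p in [(.634,-.209),(.628,-.128),(.626,-.045),(.626,.039),(.622,.121),(.62,.201)]])
slide(toR((.634,-.209))[1],-.25)
snap("wrist","w1"); st("w")
slide(toR((.628,-.128))[1],-.205)
snap("scene","s1")
E
```

```text
[array([-0.001, -0.205]), array([-0.004, -0.124]), array([-0.003, -0.041]), array([-0.   ,  0.043]), array([-0.002,  0.125]), array([-0.001,  0.205])]
grip t4.9 w44.0mm [ 0.635 -0.209  0.098] R [-0.    -0.205] F [-0.6 -0.1  1. ]
slid True t5.8 w44.1mm [ 0.637 -0.247  0.098] R [ 0.    -0.244] F [0.3 1.5 3.9]
up t7.4 w88.1mm [ 0.635 -0.247  0.199] R [-0.001 -0.243] F [ 0.9 -0.3  0. ]
w t7.5 w87.6mm [ 0.635 -0.246  0.199] R [-0.001 -0.243] F [-0.3  0.7 -0.4]
grip t9.6 w47.7mm [ 0.632 -0.128  0.098] R [-0.    -0.124] F [-0.2  0.1  1.4]
slid True t11.2 w47.8mm [ 0.635 -0.203  0.098] R [ 0.    -0.199] F [0.5 0.8 3.4]
up t12.9 w87.9mm [ 0.634 -0.202  0.199] R [-0.001 -0.198] F [ 0.2  0.2 -0.5]
```

Run:
```python
from h import *
slide(-.041,.118,.04,9)
s=snap("scene","s2")
ims=[s[145:285,130:390][:, :, ::-1]]
ims[0]=cv2.resize(ims[0],(560,300))
# views of the loose jars from above: put camera axis over the jars
for i,xy in enumerate([(.44,-.05)]):
    above(xy,YAW,.36); m=eyes.camera_model("wrist"); print(np.array(m["camera_from_world"]).round(3).tolist())
    w=snap("wrist","w2"); np.save("pw2.npy",P("wrist"))
cv2.imwrite("pics/m1.png",np.vstack([ims[0],cv2.resize(w[:,:,::-1],(560,300))]) if 0 else ims[0])
st("")
```

```text
grip t15.2 w43.9mm [ 0.629 -0.045  0.098] R [-0.    -0.041] F [-0.4  0.   0.8]
slid True t18.7 w43.8mm [0.624 0.11  0.098] R [-0.     0.114] F [ 0.4 -0.4  3.2]
up t20.4 w87.7mm [0.623 0.109 0.199] R [-0.001  0.114] F [ 0.4  0.7 -0.6]
[[0.999, 0.034, -0.001, -0.437], [0.033, -0.952, 0.305, -0.141], [0.009, -0.305, -0.952, 0.503], [0.0, 0.0, 0.0, 1.0]]
 t21.6 w87.8mm [ 0.44  -0.05   0.359] R [-0.189 -0.039] F [ 0.2  1.1 -0.4]
```

View pics/w2.png

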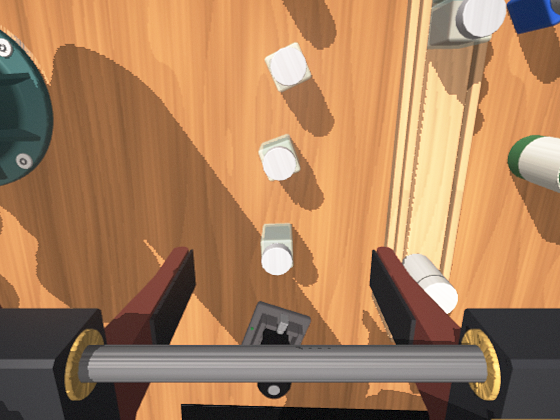

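View pics/m1.png

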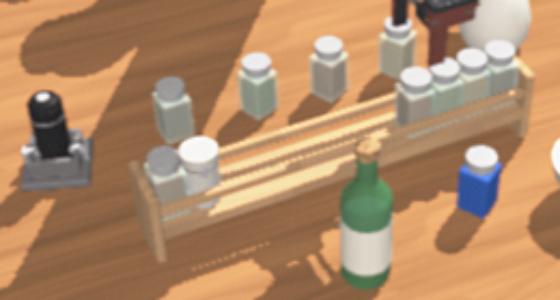

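The shelf is now packed: jar and tin on the left, four jars on the right. The wrist view has caps at about (277,260), (279,162) and (290,68). I'll enlarge it for positions and yaws, with a second view further along for the fourth jar.

Run:
```python
from h import *
Pm=np.load("pw2.npy")
for p in [(277,260),(279,162),(290,68)]: print(atz(Pm,p,.09).round(3))
above((.44,.06),YAW,.36); w=snap("wrist","w3"); np.save("pw3.npy",P("wrist"))
a=cv2.imread("pics/w2.png")[100:280,225:345]; b=w[0:200,215:345,::-1]
cv2.imwrite("pics/m2.png",np.hstack([cv2.resize(a,(400,600),interpolation=3),cv2.resize(b,(390,600),interpolation=3)]))
for p in [(.44,.174,.09),(.445,.06,.09)]:
  q=np.load("pw3.npy")@np.r_[p,1]; print(q[:2]/q[2])
```

```text
[ 0.437 -0.18 ]
[ 0.435 -0.049]
[0.444 0.058]
[286.76698072  61.11180661]
[287.15612579 162.54950911]
```

View pics/m2.png

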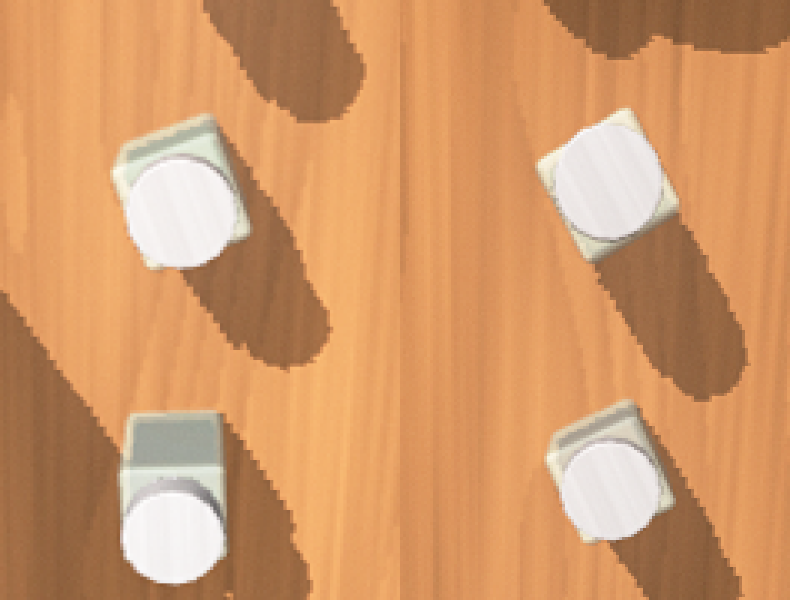

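```bash
cat >> h.py <<'E'
def place(y,yc,h,tag,push=None):
    """holding; h = tcp height above the object's underside; lower at rack y, slide to yc until contact, release"""
    above(W(0,y),YAW,TR); st(tag+" over")
    down(W(0,y),.055+h+.015); c=down(W(0,y),.055+h-.004,.03,5); st(f"{tag} landed {c}")
    z=ctrl.current_tcp_pos()[2]+.0005
    if yc is not None: c=down(W(0,yc),z,.03,6); st(f"{tag} slid {c}")
    command_gripper(1.0); p=ctrl.current_tcp_pos(); down(p[:2],TR-.03); st(tag+" released")
E
python3 - <<'E'
from h import *
a,b=np.load("pw2.npy"),np.load("pw3.npy")
f=lambda p:(225+p[0]/3.333,100+p[1]/3.333); g=lambda p:(215+(p[0]-400)/3,p[1]/3)
for n,M,k,p,q,z in [("L1",a,f,(130,411),(222,412),0),("L2",a,f,(113,167),(210,117),0),("L3",b,g,(548,455),(632,402),0),("L4t",b,g,(537,160),(625,110),.07),("L4b",b,g,(597,262),(678,212),0)]:
    u=atz(M,k(p),z);v=atz(M,k(q),z);d=v-u;print(n,np.hypot(*d).round(3),np.arctan2(d[1],d[0]).round(3))
for p in [(610,180),(610,490)]: print(atz(b,g(p),.09).round(3))
above((.441,-.354),YAW,.22); down((.441,-.354),.061); command_gripper(0); st("mill grip")
down((.441,-.354),.10,.04); st("pulled"); down((.441,-.354),TR,.15); st("up")
place(-.138,-.156,.047,"mill")
snap("scene","s3")
E
```

```text
L1 0.043 0.024
L2 0.047 0.507
L3 0.048 0.596
L4t 0.038 0.516
L4b 0.042 0.566
[0.438 0.175]
[0.442 0.059]
mill grip t25.7 w47.8mm [ 0.441 -0.354  0.061] R [-0.199 -0.343] F [-0.4 -1.3  1.3]
pulled t26.8 w48.0mm [ 0.441 -0.354  0.1  ] R [-0.199 -0.343] F [-0.2  0.7 -2.2]
up t28.1 w47.8mm [ 0.44  -0.353  0.269] R [-0.2   -0.343] F [ 0.5  0.7 -3. ]
mill over t29.2 w47.3mm [ 0.632 -0.143  0.27 ] R [-0.001 -0.139] F [ 0.9  0.2 -2.5]
mill landed True t30.9 w47.9mm [ 0.633 -0.142  0.101] R [ 0.    -0.138] F [ 0.1 -0.5  2.5]
mill slid True t31.4 w47.8mm [ 0.633 -0.153  0.101] R [-0.001 -0.149] F [0.5 2.5 4.5]
mill released t33.2 w88.1mm [ 0.632 -0.152  0.239] R [-0.001 -0.148] F [-0.   0.3 -0.4]
```

```bash
cat >> h.py <<'E'
def jar(tag,xy,psi,y,yc):
    above(xy,psi,.18); down(xy,.043); command_gripper(0); st(tag+" grip")
    if abs(88*ctrl.current_grip_width()-44)>2: command_gripper(1.0); down(xy,TR); raise SystemExit("bad grip")
    down(xy,TR,.2); st(tag+" up")
    if abs(88*ctrl.current_grip_width()-44)>2: raise SystemExit("lost?")
    place(y,yc,.043,tag)
E
python3 - <<'E'
from h import *
jar("L1",(.438,-.181),.024,-.092,-.109)
s=snap("scene","s4"); cv2.imwrite("pics/m4.png",cv2.resize(s[145:285,130:390,::-1],(780,420),interpolation=3))
E
```

```text
L1 grip t35.9 w44.1mm [ 0.438 -0.181  0.043] R [-0.196 -0.17 ] F [0.1 0.8 2.6]
L1 up t37.2 w44.3mm [ 0.437 -0.181  0.269] R [-0.197 -0.17 ] F [-0.2  1.  -1.9]
L1 over t38.0 w44.2mm [ 0.63  -0.096  0.269] R [-0.001 -0.092] F [-0.4  0.3 -1.2]
L1 landed True t39.8 w44.4mm [ 0.631 -0.096  0.097] R [ 0.    -0.092] F [ 0.2 -0.2  3.1]
L1 slid True t40.2 w44.2mm [ 0.631 -0.108  0.097] R [-0.    -0.104] F [0.4 1.9 4.5]
L1 released t42.1 w87.8mm [ 0.63  -0.107  0.239] R [-0.001 -0.103] F [1.3 0.5 0.4]
```

View pics/m4.png

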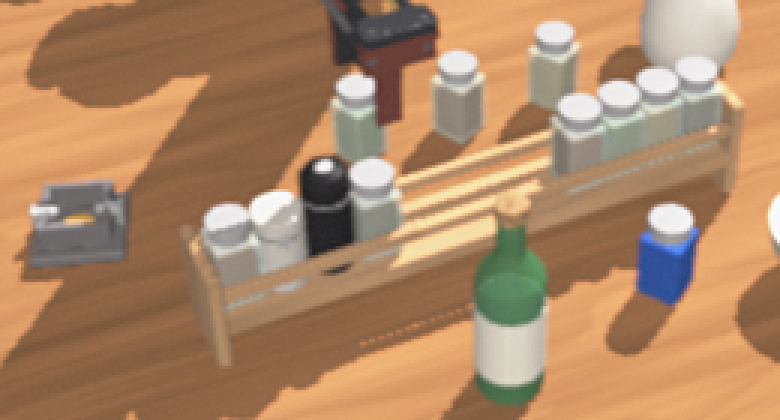

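Jar, tin, mill and L1 stand in a row, and the other loose jars are unmoved with caps at (357,88), (458,62) and (553,36). On to L2.

Run:
```python
from h import *
jar("L2",(.438,-.05),.45,-.048,-.065)
above((.44,.0),YAW,.36); w=snap("wrist","w5"); np.save("pw5.npy",P("wrist"))
for p in [(.444,.059,.09),(.440,.174,.09)]:
  q=np.load("pw5.npy")@np.r_[p,1]; print(q[:2]/q[2])
```

```text
L2 grip t44.9 w44.3mm [ 0.438 -0.05   0.043] R [-0.192 -0.039] F [0.4 0.  1.8]
L2 up t46.1 w44.7mm [ 0.437 -0.05   0.269] R [-0.192 -0.039] F [-1.1 -0.4 -1.8]
L2 over t46.9 w44.5mm [ 0.628 -0.052  0.269] R [-0.002 -0.048] F [ 0.  -0.  -1.5]
L2 landed True t48.7 w44.2mm [ 0.63  -0.052  0.097] R [ 0.    -0.048] F [ 1.2 -0.5  3.3]
L2 slid True t49.1 w44.1mm [ 0.63  -0.064  0.097] R [-0.001 -0.06 ] F [0.6 2.  4.5]
L2 released t51.1 w88.1mm [ 0.629 -0.063  0.239] R [-0.001 -0.059] F [-0.9  0.3  0.1]
[287.69638798 111.95632325]
[2.88117076e+02 2.41110834e-02]
```

View pics/w5.png

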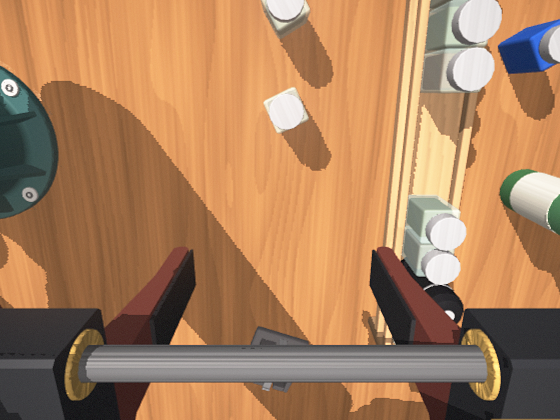

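The two remaining jars are unmoved: the nearer cap is at (287,110) against a predicted (288,112), and L4 is at (287,5). L1 and L2 stand snug on the shelf.

Run:
```python
from h import *
jar("L3",(.444,.059),.53,-.004,-.021)
s=snap("scene","s6"); cv2.imwrite("pics/m6.png",cv2.resize(s[130:285,130:390,::-1],(780,465),interpolation=3))
```

```text
L3 grip t54.6 w44.7mm [0.444 0.059 0.043] R [-0.182  0.069] F [0.2 0.1 1.1]
L3 up t55.9 w44.6mm [0.443 0.059 0.269] R [-0.183  0.069] F [-0.1 -0.5 -1.5]
L3 over t56.7 w44.8mm [ 0.627 -0.007  0.269] R [-0.002 -0.003] F [-0.7 -0.3 -1.5]
L3 landed True t58.4 w44.0mm [ 0.628 -0.008  0.097] R [ 0.    -0.004] F [ 0.5 -0.   1.8]
L3 slid True t58.9 w44.1mm [ 0.628 -0.022  0.097] R [-0.    -0.018] F [0.2 2.1 4.3]
L3 released t60.9 w88.3mm [ 0.627 -0.021  0.239] R [-0.001 -0.017] F [-0.   0.3  0.3]
```

View pics/m6.png

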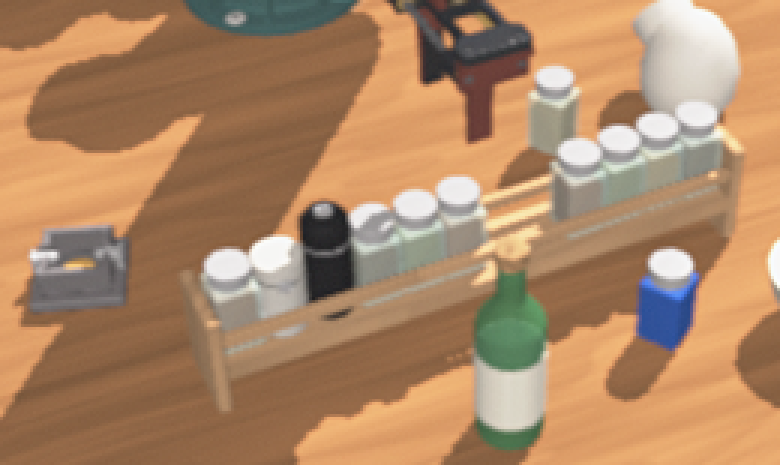

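L4 is unmoved with its cap at (553,80). The salt pig stands near it, so I'll check clearance before reaching.

Run:
```python
from h import *
S,D=P("scene"),P("side")
print("pig",atz(S,(130+690/3,130+65/3),.06),atz(D,(218*.7,282*.7),.06))
print(atz(S,(130+553/3,130+76/3),.09))
```

```text
pig [0.44479378 0.34108744] [0.43809745 0.32349476]
[0.43665825 0.17410487]
```

Run:
```python
from h import *
jar("L4",(.439,.174),.55,.046,None)
above((.44,.0),YAW,.36); w=snap("wrist","w7")
s=snap("scene","s7"); d=snap("side","d7")
cv2.imwrite("pics/m7.png",np.vstack([cv2.resize(s[130:285,180:390,::-1],(560,413),interpolation=3)[:300],cv2.resize(d[150:320,200:400,::-1],(353,300),interpolation=3) if 0 else cv2.resize(d[150:310,150:400,::-1],(560,300),interpolation=3)]))
st("end")
```

```text
L4 grip t63.8 w43.9mm [0.439 0.174 0.043] R [-0.183  0.185] F [-0.4 -0.   1. ]
L4 up t65.1 w44.2mm [0.438 0.174 0.269] R [-0.184  0.184] F [-0.1  0.  -1.7]
L4 over t66.0 w44.1mm [0.625 0.043 0.269] R [-0.001  0.047] F [ 0.   0.4 -1.4]
L4 landed True t67.7 w44.1mm [0.626 0.042 0.098] R [0.    0.046] F [-0.4  0.5  2.2]
L4 released t69.7 w88.2mm [0.625 0.042 0.239] R [-0.002  0.046] F [-0.2 -0.6 -0.1]
end t70.7 w87.7mm [0.441 0.    0.359] R [-0.187  0.011] F [ 0.8 -0.3 -0.1]
```

View pics/m7.png

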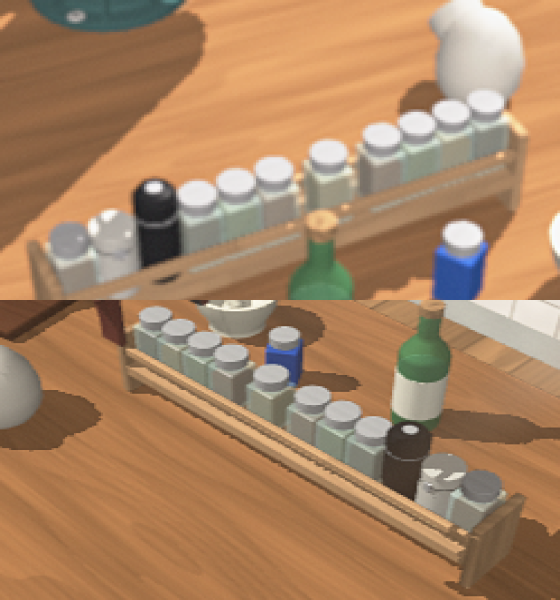

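View pics/w7.png

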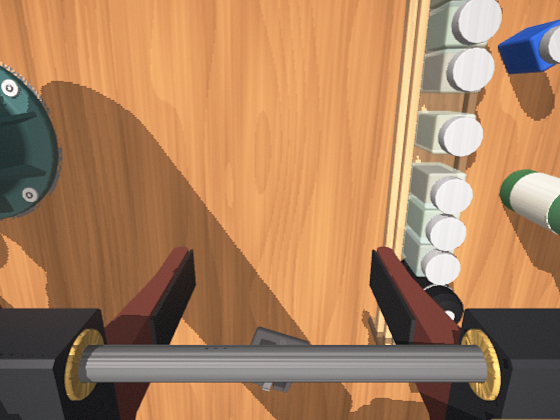

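All eleven stand upright in one row, with the mill touching the tin. L4's cap, at (270,375) in the side crop, lies on its neighbours' line, and the worktop is clear. Handing in.

Run:
```python
from rig import ctrl
ctrl.sign_off(); print(ctrl.current_time_s())
```

```text
the job is handed in; nothing more can be done
the job is handed in; nothing more can be done
```

The job is handed in at about 71 s on the robot's clock, well inside the 210 s limit. No verdict was reported.

- **Making room:** I slid the leftmost jar and the tin to the left end of the shelf. I then pushed the other four jars together to the right end. Nothing was lifted out, and each push stopped at a contact limit of 7–9 N.
- **Mill:** I pulled it straight up out of the cradle and set it on the shelf, then slid it against the tin. Their centres are about 50 mm apart, against the 85 mm limit.
- **Left-out jars:** All four were there. I stood three snugly beside the mill and the fourth in the remaining gap, with about 20 mm free on each side.

**Last checks:** Pictures from all three cameras showed all eleven items upright in one row between the rails and cheeks. The worktop was clear and the gripper away from everything. The salt pig and oil bottle looked unmoved; I judged that by eye and did not measure it. No check failed or disagreed. I saw no knocked jar or slackened grip during the run.

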